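# Lever open the betel box

## Robot

A 6-joint arm with a two-finger parallel gripper is mounted at the origin on the work surface. World frame = base frame: x ahead of the robot, y to its left, z up, the work surface at z = 0. Lengths are in m, angles in degrees, forces in N, time in s.
With the tool pointing down it reaches from about 0.25 to 0.725 m from the base axis. Payload 9.7 kg.
Tool frame: the origin (TCP) lies midway between the tips of the shut fingers; the grasp point (between the pads) lies 19 mm behind it (bot.pinch_z is the distance from the TCP to the grasp point, in m); z points along the fingers, y is the line along which they close (so a half turn about z gives the same grasp; the last joint's range is limited). The gripper opens to 85 mm and grips with 20 to 120 N. Pads are 22 mm wide; open, the fingers measure 114 mm over their backs; the gripper's body (76 mm by 85 mm) begins 54 mm behind the grasp point. The pads swing forward as they close: fully open they stand 13 mm farther back than shut.
Start: joints at [-76.031, 4.979, 10.078, 95.1, 0, 90], TCP at [0.133, -0.534, 0.231] pointing down, gripper open.
Joint ranges: [-179.16, 179.16], [-48.56, 103.87], [-65.8, 70.77], [-126.05, 130.52], [-82.76, 87.17], [-180, 180]. Speed limits (degrees/s): [127.2, 127.2, 147.25, 180, 180, 180].

## Interface

Orientations are given as [roll, pitch, yaw] about the fixed x, y, z axes, in that order (R = Rz(yaw) Ry(pitch) Rx(roll)).
In Python, from workcell import sensors, camera, ticket, bot gives the robot as it stands.
- The arm moves only by the shell command python3 -m handwheel 'ROWS' [FORCE]. ROWS is a JSON object of lists of equal length, an entry for each row: "gripper": the opening, from -1 (shut) to 1 (fully open); "slide": the shift along the tool's x, y, z in mm, a list of three; "yaw": the turn about the tool's z in rad. A call has 1 to 8 rows; each row shifts and turns the commanded pose from where the row before left it, along the tool's axes as they then stand; what a row does not reach is not made up. A row lasts 1/12 s, in which the tool goes at most 41.7 mm and 7.16 degrees, less where a joint would pass 70% of its speed; a pose out of reach is approached as far as the arm can. A call is refused whole if a number of a shift passes 41.7 or a number of a turn 0.125, either way. A call with a gripper value outside its range is refused whole. The fingers move at their own pace and stop on an object; FORCE is the grip in N (left out, the last holds). Time passes only in rows, so rows that do not move let the fingers close. It gives the time, the measured TCP pose, the force, the opening and the grip force at its end, in the units of the state.
- sensors.get_obs(): the state, without advancing time (a new reading comes with each control period).
- camera(name): name is "side" or "top" or "wrist"; returns a dict with "img" (420x560x3 uint8, red, green, blue), "fx", "fy", "cx", "cy" (pixels), "R" (3x3) and "t" (3): a world point X has camera coordinates R X + t. Camera axes: x right, y down, z forward; pixel columns grow to the right and rows downward; lengths in m; the calibration is good to about 2 mm. The wrist camera is an equidistant fisheye: a pixel r from the principal point sees the ray r / f radians off the axis. A picture is of the moment at which its call begins. There is no depth.
- ticket.job_done(): hands the job in; it is judged then, once.
The state is a dict: "time": time; "q": joint angles; "qd": joint speeds; "joint_efforts": joint torques, N m; "ee_pos": TCP position; "tcp_rot": TCP orientation; "wrist_force": force on the tool from outside, world axes, zero at the start; "torque": the same for the moment, N m; "opening": finger opening in m; "grasp_force": force on a finger pad.
Only numpy, scipy, OpenCV 4.12 (cv2) and the standard library are available. Lean on these libraries where they do the work, as an engineer would, in place of code of your own. Each camera call takes 0.05 s, during which the arm holds its last target. There are 200 camera calls.

## Task

Take the thin-bladed turner by its wooden handle, slip its blade into the slot in the front of the hinged steel betel box and lever the lid up until it stands well past halfway to upright. Then set the turner down on bare table, without dropping it, and leave it there; touch the box only with the turner, and do not knock over or shove the ceramic cup beside it.

Things in the scene. Friction and masses are not known exactly. Their poses are not given: they have to be found in the camera images.
- betel_box: Fixed flat steel box, 120 (x) by 160 (y) by 60 mm, hinged lid without handle. Origin: underside centre, z up; front is -x, facing the robot within 0.3 rad yaw. Front wall: outer face x=-60, 3 mm thick, with a slot y=-45 to 45 from z=42 to the lid's underside at z=60; hollow and empty behind. The taller steel box with a black knob is not meant.
- lid (a joint): Betel box lid, rad: 0 shut, 1.57 upright, stop 1.9; front edge goes up. Hinge line: box x=60, z=60 mm, parallel to box y. Plate 4 mm thick (panel to 10), 166 wide, front edge 126 mm from the hinge; over the slot (y=-45 to 45) a notch seen from above cuts it back to 108 mm. 90 g. Hinge friction 0.085 N m, no spring: stays where left; 2 N at 80 mm lifts it.
- turner: Loose flat turner, 195 mm long, about 90 g, on the table to the robot's right. Origin: centre of the handle's underside; z up, x towards the blade. Wooden handle x=-60 to 60, 18 mm wide, z=0 to 24. Steel neck 14 wide, x=60 to 80; steel blade x=80 to 135, 45 wide, 2.5 thick, z=0 to 2.5. Centre of mass near x=20.
- cup: White ceramic cup, loose, 72 mm across, 80 mm high, origin at its underside centre, standing beside the betel box on its -y side. To be left alone.
There are look-alikes about, which are no part of the job. Leave any pink look-alike of the turner alone. Leave any purple look-alike of the betel_box alone.

How it is judged:
By the outcome, as a careful person would: the job done as asked, in the order asked, and still so for the second after the job is handed in, with the robot touching nothing.
It also fails if it takes over 54 s, if anything falls off the work surface, if the arm or the gripper's body presses on something with over 40 N, if the wrist force passes 120 N, or if a joint passes its speed limit or range.

## Working session

There is one attempt and no reset: what is moved stays moved. The work goes in short steps, Python scripts to look and compute and a shell command to move; the robot and the scene stay as the last step left them, time stands still between calls to the robot, and variables do not carry over. Pictures are saved under pics/ and viewed, at most 11 in all, crops included, and the job is handed in when it is done.

```bash
ls; mkdir -p pics; cat > h.py <<'E'
import numpy as np, cv2
from workcell import sensors, camera, ticket, bot
def shot(n,f):
    c=camera(n); cv2.imwrite('pics/'+f+'.png',c['img'][:,:,::-1]); np.savez('pics/'+f+'.npz',**c); return c
def load(f): return dict(np.load('pics/'+f+'.npz'))
def ray(c,u,v):
    x,y=(u-c['cx'])/c['fx'],(v-c['cy'])/c['fy']
    R,t=np.array(c['R']),np.array(c['t']); d=R.T@np.array([x,y,1]); return -R.T@t,d/np.linalg.norm(d)
def plane(c,u,v,z):
    o,d=ray(c,u,v); return o+d*(z-o[2])/d[2]
def proj(c,X):
    p=np.array(c['R'])@np.array(X)+np.array(c['t']); return np.array([c['cx']+c['fx']*p[0]/p[2],c['cy']+c['fy']*p[1]/p[2]])
E
python3 - <<'E'
from h import *
for n in('top','side'):
    c=shot(n,n+'0'); print(n,c['fx'],c['cx'],c['cy'],-np.array(c['R']).T@np.array(c['t']),np.round(c['R'],2).tolist())
a=load('top0')['img'];b=load('side0')['img']
s=sensors.get_obs(); print(s,bot.pinch_z)
E
```

```text
pics
top 525.4617106069553 281.9591821234731 213.48840257216258 [ 0.33226472 -0.08159585  1.57803342] [[-0.02, -1.0, -0.01], [-1.0, 0.03, -0.09], [0.09, 0.01, -1.0]]
side 406.1764965023541 280.5544619163391 212.72776801880485 [-0.02514597  0.72168269  0.96962998] [[-0.85, -0.53, -0.01], [-0.35, 0.58, -0.73], [0.39, -0.62, -0.68]]
{'time': 0.1, 'q': array([-7.60308147e+01,  5.00746134e+00,  1.00399851e+01,  9.50993971e+01,
        8.16501345e-04,  9.00011953e+01]), 'qd': array([-0.00207813, -0.11178805,  0.15977959,  0.02189848, -0.07419481,
       -0.00336812]), 'joint_efforts': array([ 6.11314463e-04, -5.21561480e+01,  4.65654480e+01,  1.61595986e-02,
       -2.07471629e-05, -2.48095517e-05]), 'ee_pos': array([ 0.13272589, -0.53353993,  0.23066752]), 'tcp_rot': array([-1.79933127e+02, -8.15105632e-04,  1.39679890e+01]), 'wrist_force': array([-0.24887318,  0.14445801,  0.58767261]), 'torque': array([-0.00104646,  0.01129221, -0.01650857]), 'grasp_force': 0.0, 'opening': 0.0853354992653428} 0.0187
```

View pics/top0.png

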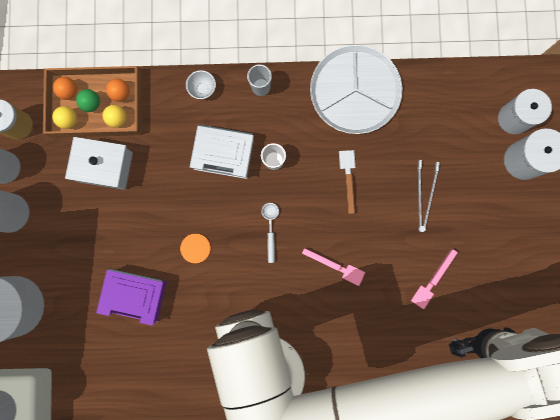

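View pics/side0.png

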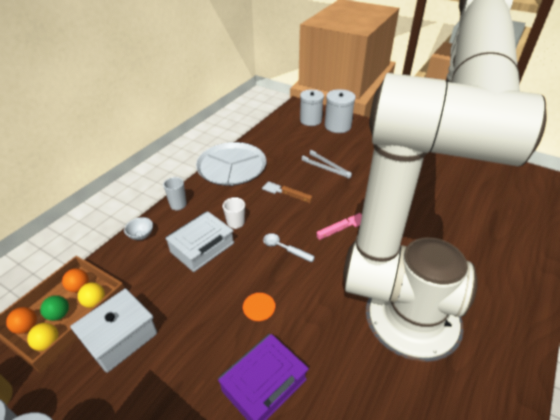

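The top view shows the wooden-handled turner at (346–351, 150–213) with its blade pointing away from the robot. The silver betel box with a dark notch is at (222, 152) and the cup at (273, 156). A ladle lies at (270, 230). The side view shows the same layout: box at (200, 240), cup at (234, 212), turner at (288, 190).

```bash
python3 - <<'E'
from h import *
c=load('top0'); im=c['img']; hsv=cv2.cvtColor(im,cv2.COLOR_RGB2HSV)
def comp(m,x0,y0,x1,y1):
    k=np.zeros_like(m); k[y0:y1,x0:x1]=m[y0:y1,x0:x1]
    cs,_=cv2.findContours(k,cv2.RETR_EXTERNAL,cv2.CHAIN_APPROX_NONE); return max(cs,key=cv2.contourArea)
gray=((hsv[...,1]<60)&(hsv[...,2]>120)).astype(np.uint8)
wood=((hsv[...,2]>135)&(hsv[...,1]>90)).astype(np.uint8)
bl=comp(gray,330,140,365,176); print('blade',cv2.boundingRect(bl),cv2.minAreaRect(bl))
for p in cv2.boxPoints(cv2.minAreaRect(bl)): print(plane(c,*p,.0025).round(4))
hd=comp(wood,335,165,365,220); print('handle',cv2.boundingRect(hd),cv2.minAreaRect(hd))
for p in cv2.boxPoints(cv2.minAreaRect(hd)): print(plane(c,*p,.024).round(4))
bx=comp(gray,180,110,262,190); ap=cv2.approxPolyDP(bx,3,True)[:,0]; print('box',cv2.minAreaRect(bx))
for p in ap: print(p,plane(c,*p.astype(float),.064).round(4))
cu=comp(gray,260,140,290,172); (u,v),r=cv2.minEnclosingCircle(cu); print('cup',u,v,r,plane(c,u,v,.08))
cr=im[110:220,180:365]; cv2.imwrite('pics/crop1.png',cv2.resize(cr[:,:,::-1],None,fx=4.3,fy=4.3,interpolation=cv2.INTER_CUBIC))
E
```

```text
blade (339, 150, 17, 24) ((347.0, 161.5), (23.0, 16.0), 90.0)
[ 0.6641 -0.2464  0.0025]
[ 0.6628 -0.295   0.0025]
[ 0.5922 -0.2924  0.0025]
[ 0.5935 -0.244   0.0025]
handle (346, 174, 8, 40) ((349.56854248046875, 193.45938110351562), (39.328372955322266, 5.771010875701904), 85.91438293457031)
[ 0.5862 -0.2604  0.024 ]
[ 0.587  -0.2776  0.024 ]
[ 0.4693 -0.2817  0.024 ]
[ 0.4685 -0.2646  0.024 ]
box ((221.02767944335938, 151.53924560546875), (58.210105895996094, 44.75347900390625), 9.7824068069458)
[198 125] [0.7368 0.1718 0.064 ]
[189 166] [0.6153 0.1994 0.064 ]
[246 178] [0.5756 0.0334 0.064 ]
[253 136] [0.6995 0.0106 0.064 ]
cup 272.72076416015625 155.94935607910156 13.248296737670898 [ 0.63540451 -0.0463114   0.08      ]
```

View pics/crop1.png

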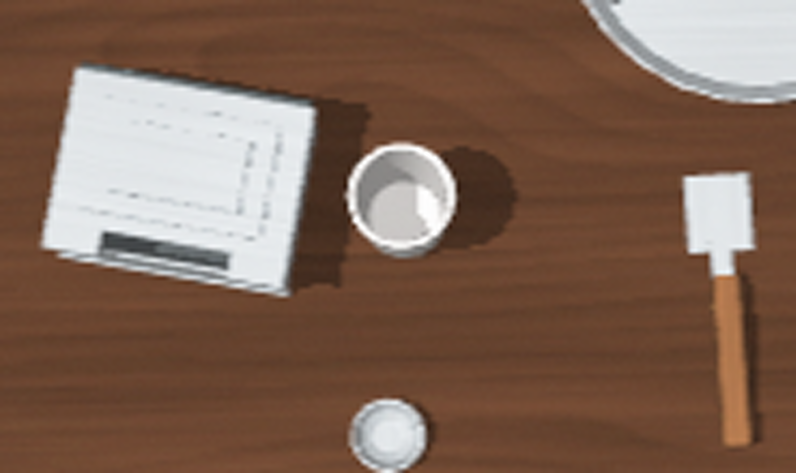

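The crop shows the lid's front edge from (42, 248) to (290, 296), the notch around (165, 250), the cup rim at (403, 197), and the turner with its blade at (718, 213) and handle at (734, 360). The measured sizes match the given ones: handle 118 mm, lid 125 × 169 mm, tip at x ≈ 0.663. Next I'll move over the handle.

```bash
cat >> h.py <<'E'
def need(X,yaw):
    "slide (mm) in the present tool axes and yaw (rad) to reach TCP X, world yaw in deg"
    s=sensors.get_obs(); y=np.radians(s['tcp_rot'][2]); d=(np.array(X)-s['ee_pos'])*1000
    print('t %.2f'%s['time'],'tcp',s['ee_pos'].round(4),s['tcp_rot'].round(2),'F',s['wrist_force'].round(2),'open %.4f grip %.1f'%(s['opening'],s['grasp_force']))
    print('slide',np.round([d[0]*np.cos(y)+d[1]*np.sin(y),d[0]*np.sin(y)-d[1]*np.cos(y),-d[2]],1),'yaw %.3f'%(np.radians(s['tcp_rot'][2]-yaw)))
E
H="python3 -m handwheel"
$H '{"gripper":[1,1,1,1,1,1,1,1],"slide":[[29.5,-9.7,0],[29.5,-9.7,0],[29.5,-9.7,0],[29.5,-9.7,0],[29.5,-9.7,0],[29.5,-9.7,0],[29.5,-9.7,0],[29.5,-9.7,0]],"yaw":[0,0,0,0,0,0,0,0]}'
$H '{"gripper":[1,1,1,1,1,1,1,1],"slide":[[29.5,-9.7,0],[29.5,-9.7,0],[29.5,-9.7,0],[29.5,-9.7,0],[29.5,-9.7,0],[29.5,-9.7,0],[29.5,-9.7,0],[29.5,-9.7,0]],"yaw":[0,0,0,0,0,0,0,0]}'
$H '{"gripper":[1,1,1,1,1],"slide":[[0,0,20],[0,0,30],[0,0,30],[0,0,20],[0,0,0]],"yaw":[0.103,0.103,0,0,0]}'
python3 - <<'E'
from h import *
need([.553,-.2702,.003],2.2)
c=shot('wrist','w1'); print(c['fx'],c['cx'],c['cy'],-np.array(c['R']).T@np.array(c['t']),np.round(c['R'],2).tolist())
E
```

```text
time: 0.77
ee_pos: [0.3441, -0.4004, 0.231]
tcp_rot: [-180.0, 0.0, 14.0]
wrist_force: [-0.0, -0.8, -0.4]
opening: 0.0851
grasp_force: 0.0
time: 1.43
ee_pos: [0.5544, -0.2681, 0.2308]
tcp_rot: [-180.0, 0.0, 14.0]
wrist_force: [-0.1, -1.5, -0.4]
opening: 0.0853
grasp_force: 0.0
time: 1.85
ee_pos: [0.5513, -0.2681, 0.1258]
tcp_rot: [-179.8, 0.4, 2.2]
wrist_force: [-0.4, 0.6, -0.4]
opening: 0.0855
grasp_force: 0.0
t 1.85 tcp [ 0.5513 -0.2681  0.1258] [-179.78    0.4     2.18] F [-0.45  0.6  -0.43] open 0.0855 grip 0.0
slide [  1.6   2.2 122.8] yaw -0.000
325.19226210127806 284.208135058087 208.70806073553206 [ 0.63196615 -0.26630088  0.26866341] [[0.04, -1.0, -0.0], [-0.95, -0.04, 0.32], [-0.32, -0.01, -0.95]]
```

View pics/w1.png

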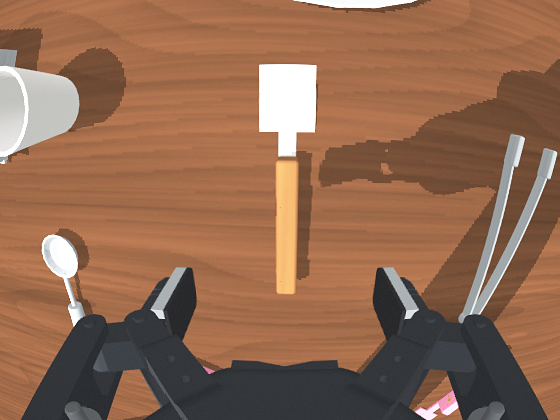

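The wrist view shows the handle centred between the fingers and aligned with them, from (287, 157) to (287, 293), with the blade tip at (288, 65). I'll check the geometry with fisheye rays.

```bash
cat >> h.py <<'E'
def wray(c,u,v,z):
    p=np.array([u-c['cx'],v-c['cy']])/c['fx']; r=np.hypot(*p); k=np.sin(r)/r
    R,t=c['R'],c['t']; d=R.T@np.array([p[0]*k,p[1]*k,np.cos(r)]); o=-R.T@t; return o+d*(z-o[2])/d[2]
E
python3 - <<'E'
from h import *
c=load('w1')
for u,v,z in((287,157,.024),(287,292,.024),(288,65,.0025),(259,98,.0025),(317,98,.0025)): print(wray(c,u,v,z).round(4))
E
```

```text
[ 0.5913 -0.2691  0.024 ]
[ 0.4718 -0.274   0.024 ]
[ 0.6636 -0.2672  0.0025]
[ 0.6357 -0.2449  0.0025]
[ 0.6376 -0.2915  0.0025]
```

Size and yaw agree: the handle is 119.6 mm long at yaw 2.3°. Now I'll descend and grip.

```bash
H="python3 -m handwheel"
$H '{"gripper":[1,1,1,1,1,1,1],"slide":[[3.2,2.6,25],[0,0,30],[0,0,30],[0,0,20],[0,0,12],[0,0,5],[0,0,0]],"yaw":[0,0,0,0,0,0,0]}'
$H '{"gripper":[-1,-1,-1,-1,-1,-1,-1,-1],"slide":[[0,0,0],[0,0,0],[0,0,0],[0,0,0],[0,0,0],[0,0,0],[0,0,0],[0,0,0]],"yaw":[0,0,0,0,0,0,0,0]}' 80
$H '{"gripper":[-1,-1,-1,-1],"slide":[[0,0,0],[0,0,0],[0,0,0],[0,0,0]],"yaw":[0,0,0,0]}'
python3 - <<'E'
from h import *
need([.5545,-.2706,.003],2.3)
E
```

```text
time: 2.48
ee_pos: [0.5569, -0.2718, 0.0098]
tcp_rot: [180.0, -0.0, 2.2]
wrist_force: [0.7, -0.8, 0.5]
opening: 0.0856
grasp_force: 0.0
time: 3.15
ee_pos: [0.557, -0.2718, 0.0101]
tcp_rot: [180.0, -0.1, 2.2]
wrist_force: [-1.1, 1.2, 5.5]
opening: 0.0154
grasp_force: 80.7
time: 3.48
ee_pos: [0.557, -0.2718, 0.0101]
tcp_rot: [180.0, -0.1, 2.2]
wrist_force: [-1.0, 1.1, 5.4]
opening: 0.0159
grasp_force: 80.7
t 3.48 tcp [ 0.557  -0.2718  0.0101] [ 1.7997e+02 -6.0000e-02  2.1700e+00] F [-1.    1.11  5.41] open 0.0159 grip 80.7
slide [-2.4 -1.3  7.1] yaw -0.002
```

The TCP stopped at z = 0.010, so the pads hold the handle only near its top. I'll reopen, go 6 mm lower and grip again.

```bash
H="python3 -m handwheel"
$H '{"gripper":[0,0,0,0,0,0,0,0],"slide":[[0,0,0],[0,0,0],[0,0,0],[0,-1,0],[-2,0,3],[0,0,3],[0,0,0],[0,0,0]],"yaw":[0,0,0,0,0,0,0,0]}'
$H '{"gripper":[-1,-1,-1,-1,-1,-1,-1,-1],"slide":[[0,0,0],[0,0,0],[0,0,0],[0,0,0],[0,0,0],[0,0,0],[0,0,0],[0,0,0]],"yaw":[0,0,0,0,0,0,0,0]}' 80
python3 - <<'E'
from h import *
need([.5545,-.2706,.003],2.3)
E
```

```text
time: 4.15
ee_pos: [0.5543, -0.2706, 0.0028]
tcp_rot: [-180.0, 0.0, 2.2]
wrist_force: [0.2, -0.0, -0.4]
opening: 0.0425
grasp_force: 0.0
time: 4.82
ee_pos: [0.5548, -0.2709, 0.0037]
tcp_rot: [180.0, -0.0, 2.2]
wrist_force: [-1.1, -0.2, 5.0]
opening: 0.016
grasp_force: 80.2
t 4.82 tcp [ 0.5548 -0.2709  0.0037] [ 1.7998e+02 -4.0000e-02  2.1600e+00] F [-1.07 -0.25  5.03] open 0.0160 grip 80.2
slide [-0.3 -0.3  0.7] yaw -0.002
```

Grip is firm. Now I'll lift, turn to the box's yaw (about −12.5°), and check the blade and the box with the wrist camera.

```bash
H="python3 -m handwheel"
$H '{"gripper":[-1,-1,-1,-1,-1,-1,-1,-1],"slide":[[0,0,-5],[0,0,-15],[0,0,-25],[0,0,-30],[0,0,-30],[0,0,-30],[0,0,-20],[0,0,0]],"yaw":[0,0,0,0,0,0,0,0]}'
$H '{"gripper":[-1,-1,-1,-1,-1,-1,-1,-1],"slide":[[-20,0,0],[-30,0,0],[-30,0,0],[-25,0,0],[0,0,0],[0,0,0],[0,0,0],[0,0,0]],"yaw":[0,0,0,0,0.085,0.085,0.085,0]}'
python3 - <<'E'
from h import *
y=np.radians(-12.5); ex=np.array([np.cos(y),np.sin(y)]); O=np.array([.660,.103])
g=O+ex*(-.105-.1117); print(g)
need([*g,.16],-12.5)
E
```

```text
time: 5.48
ee_pos: [0.5559, -0.2713, 0.1634]
tcp_rot: [179.8, -0.3, 2.2]
wrist_force: [0.2, -1.1, -0.7]
opening: 0.0159
grasp_force: 79.5
time: 6.15
ee_pos: [0.4491, -0.2745, 0.1574]
tcp_rot: [-180.0, 0.1, -12.7]
wrist_force: [0.5, 0.6, 0.0]
opening: 0.0163
grasp_force: 79.4
[0.44843666 0.14990246]
t 6.15 tcp [ 0.4491 -0.2745  0.1574] [-1.7997e+02  7.0000e-02 -1.2670e+01] F [0.47 0.61 0.  ] open 0.0163 grip 79.4
slide [ -93.8 -413.9   -2.6] yaw -0.003
```

```bash
H="python3 -m handwheel"
$H '{"gripper":[-1,-1,-1,-1,-1,-1,-1,-1],"slide":[[-5.8,-25.9,0],[-5.8,-25.9,0],[-5.8,-25.9,0],[-5.8,-25.9,0],[-5.8,-25.9,0],[-5.8,-25.9,0],[-5.8,-25.9,0],[-5.8,-25.9,0]],"yaw":[0,0,0,0,0,0,0,0]}'
$H '{"gripper":[-1,-1,-1,-1,-1,-1,-1,-1],"slide":[[-5.8,-25.9,0],[-5.8,-25.9,0],[-5.8,-25.9,0],[-5.8,-25.9,0],[-5.8,-25.9,0],[-5.8,-25.9,0],[-5.8,-25.9,0],[-5.8,-25.9,0]],"yaw":[0,0,0,0,0,0,0,0]}'
$H '{"gripper":[-1,-1,-1,-1],"slide":[[0,0,0],[0,0,0],[0,0,0],[0,0,0]],"yaw":[0,0,0,0]}'
python3 - <<'E'
from h import *
need([.4484,.1499,.16],-12.5)
shot('wrist','w2')
E
```

```text
time: 6.82
ee_pos: [0.4445, -0.0801, 0.1578]
tcp_rot: [-179.1, 0.1, -10.6]
wrist_force: [-0.2, -0.8, -0.4]
opening: 0.0163
grasp_force: 79.4
time: 7.48
ee_pos: [0.4114, 0.011, 0.1699]
tcp_rot: [-173.9, 0.0, -2.6]
wrist_force: [-0.5, -0.2, -0.4]
opening: 0.0164
grasp_force: 79.5
time: 7.82
ee_pos: [0.412, 0.0098, 0.1696]
tcp_rot: [-174.0, 0.1, -2.7]
wrist_force: [-0.5, 0.2, -1.6]
opening: 0.0164
grasp_force: 79.5
t 7.82 tcp [0.412  0.0098 0.1696] [-1.7402e+02  5.0000e-02 -2.7200e+00] F [-0.51  0.18 -1.58] open 0.0164 grip 79.5
slide [  29.7 -141.7    9.6] yaw 0.171
```

View pics/w2.png

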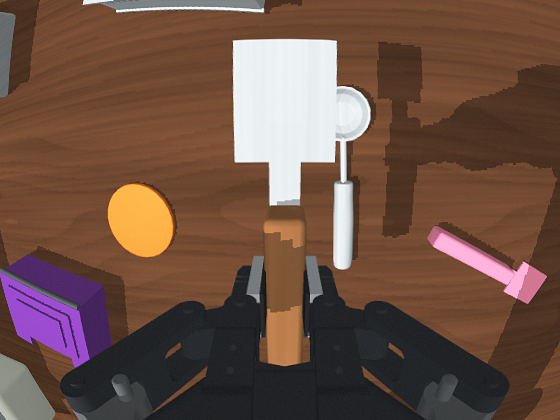

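The picture shows the turner firmly held and straight, with the blade at (233–337, 40–162). The tool has been deflected, though: roll is −174° and yaw −2.7°. I suspect a joint limit, so I'll check the joint angles.

```bash
python3 - <<'E'
from h import *
print(sensors.get_obs()['q'].round(2), [a for a in dir(bot) if a[0]!='_'])
E
```

```text
[ -2.78 -14.83 -15.38  89.52   5.99 179.94] ['PlanningError', 'pinch_z']
```

Joint 6 is at its +180° limit (world yaw = q1 + 180 − q6). The fix is to swing the tool the long way round, at height and clear of everything. First a short stretch, to see how the tilt behaves.

```bash
H="python3 -m handwheel"
$H '{"gripper":[-1,-1,-1,-1,-1,-1,-1,-1],"slide":[[0,0,0],[0,0,0],[0,0,0],[0,0,0],[0,0,0],[0,0,0],[0,0,0],[0,0,0]],"yaw":[-0.06,-0.12,-0.12,-0.12,-0.12,-0.12,-0.12,-0.12]}'
python3 - <<'E'
from h import *
s=sensors.get_obs(); print(s['q'].round(2), s['tcp_rot'],s['ee_pos'])
E
```

```text
time: 8.53
ee_pos: [0.412, 0.0097, 0.1695]
tcp_rot: [-176.2, -4.7, 49.0]
wrist_force: [0.5, -0.1, -0.8]
opening: 0.0162
grasp_force: 79.4
[ -2.79 -14.83 -15.37  89.53   5.99 128.04] [-176.24304714   -4.66736627   49.01561925] [0.4120102  0.00969402 0.16951661]
```

The tilt sticks, because the commanded pose keeps what the limit did to it. I'll swing joint 6 to its other limit, where pushing the opposite way should undo the tilt.

```bash
H="python3 -m handwheel"
$H '{"gripper":[-1,-1,-1,-1,-1,-1,-1,-1],"slide":[[0,0,0],[0,0,0],[0,0,0],[0,0,0],[0,0,0],[0,0,0],[0,0,0],[0,0,0]],"yaw":[-0.12,-0.12,-0.12,-0.12,-0.12,-0.12,-0.12,-0.12]}'
$H '{"gripper":[-1,-1,-1,-1,-1,-1,-1,-1],"slide":[[0,0,0],[0,0,0],[0,0,0],[0,0,0],[0,0,0],[0,0,0],[0,0,0],[0,0,0]],"yaw":[-0.12,-0.12,-0.12,-0.12,-0.12,-0.12,-0.12,-0.12]}'
$H '{"gripper":[-1,-1,-1,-1,-1,-1,-1,-1],"slide":[[0,0,0],[0,0,0],[0,0,0],[0,0,0],[0,0,0],[0,0,0],[0,0,0],[0,0,0]],"yaw":[-0.12,-0.12,-0.12,-0.12,-0.12,-0.12,-0.12,-0.12]}'
$H '{"gripper":[-1,-1,-1,-1,-1,-1,-1,-1],"slide":[[0,0,0],[0,0,0],[0,0,0],[0,0,0],[0,0,0],[0,0,0],[0,0,0],[0,0,0]],"yaw":[-0.12,-0.12,-0.12,-0.12,-0.12,-0.12,-0.12,-0.12]}'
$H '{"gripper":[-1,-1,-1,-1,-1,-1,-1,-1],"slide":[[0,0,0],[0,0,0],[0,0,0],[0,0,0],[0,0,0],[0,0,0],[0,0,0],[0,0,0]],"yaw":[-0.12,-0.12,-0.12,-0.12,-0.12,-0.12,-0.12,-0.12]}'
python3 - <<'E'
from h import *
s=sensors.get_obs(); print(s['q'].round(2), s['tcp_rot'],s['ee_pos'])
E
```

```text
time: 9.2
ee_pos: [0.412, 0.0097, 0.1695]
tcp_rot: [178.3, -5.7, 104.3]
wrist_force: [1.1, 0.4, -0.7]
opening: 0.0165
grasp_force: 79.4
time: 9.87
ee_pos: [0.412, 0.0097, 0.1695]
tcp_rot: [174.3, -1.9, 159.3]
wrist_force: [-0.4, -0.5, -1.9]
opening: 0.016
grasp_force: 79.4
time: 10.53
ee_pos: [0.412, 0.0097, 0.1695]
tcp_rot: [175.2, 3.5, -146.0]
wrist_force: [-0.6, -0.3, -0.3]
opening: 0.0163
grasp_force: 79.4
time: 11.2
ee_pos: [0.412, 0.0097, 0.1695]
tcp_rot: [-179.9, 6.0, -90.8]
wrist_force: [0.4, -0.2, -1.3]
opening: 0.0162
grasp_force: 79.4
time: 11.87
ee_pos: [0.412, 0.0097, 0.1695]
tcp_rot: [-175.0, 3.3, -35.7]
wrist_force: [-0.6, -0.7, -0.5]
opening: 0.0162
grasp_force: 79.4
[  -2.79  -14.83  -15.37   89.53    5.99 -146.98] [-175.01073274    3.31912158  -35.66776929] [0.41203738 0.00969522 0.16953025]
```

```bash
H="python3 -m handwheel"
$H '{"gripper":[-1,-1,-1,-1,-1],"slide":[[0,0,0],[0,0,0],[0,0,0],[0,0,0],[0,0,0]],"yaw":[-0.115,-0.115,-0.115,-0.115,-0.115]}'
$H '{"gripper":[-1,-1,-1,-1],"slide":[[0,20,0],[0,20,0],[0,20,0],[0,20,0]],"yaw":[0,0,0,0]}'
python3 - <<'E'
from h import *
s=sensors.get_obs(); print(s['q'].round(2), s['tcp_rot'],s['ee_pos'])
E
```

```text
time: 12.28
ee_pos: [0.412, 0.0097, 0.1695]
tcp_rot: [-174.0, 0.1, -2.9]
wrist_force: [-0.6, 0.1, -0.5]
opening: 0.0163
grasp_force: 79.4
time: 12.62
ee_pos: [0.4099, -0.0251, 0.1619]
tcp_rot: [-176.0, 0.1, -6.3]
wrist_force: [0.3, 0.3, -1.3]
opening: 0.0163
grasp_force: 79.4
[  -6.25  -14.94  -16.21   88.86    3.97 -179.94] [-1.76030095e+02  1.28182445e-01 -6.30715481e+00] [ 0.40991462 -0.02505032  0.16189749]
```

It works: the roll recovered 2°, and about 4° remains.

```bash
H="python3 -m handwheel"
$H '{"gripper":[-1,-1,-1,-1,-1,-1,-1,-1],"slide":[[0,20,0],[0,20,0],[0,20,0],[0,20,0],[0,20,0],[0,20,0],[0,15,0],[0,0,0]],"yaw":[0,0,0,0,0,0,0,0]}'
python3 - <<'E'
from h import *
s=sensors.get_obs(); print(s['q'].round(2), s['tcp_rot'],s['ee_pos'])
E
```

```text
time: 13.28
ee_pos: [0.4029, -0.0793, 0.1562]
tcp_rot: [-179.4, 0.1, -11.6]
wrist_force: [0.7, -0.1, -1.6]
opening: 0.016
grasp_force: 79.3
[ -11.52  -14.92  -16.75   88.3     0.55 -179.94] [-1.79448236e+02  1.24640106e-01 -1.15801981e+01] [ 0.40286342 -0.07934038  0.15619023]
```

```bash
H="python3 -m handwheel"
$H '{"gripper":[-1,-1,-1,-1,-1,-1],"slide":[[0,20,0],[0,0,0],[0,-20,0],[0,-25,0],[0,-25,0],[0,-25,0]],"yaw":[0,0,0,0,0,0]}'
$H '{"gripper":[-1,-1,-1,-1,-1,-1,-1,-1],"slide":[[0,-25,0],[0,-25,0],[0,-25,0],[0,-25,0],[0,-25,0],[0,-20,0],[0,0,0],[0,0,0]],"yaw":[0,0,0,0,0,0,0,0]}'
python3 - <<'E'
from h import *
s=sensors.get_obs(); print(s['q'].round(2))
need([.4484,.1499,.06],-12.5)
shot('wrist','w3')
E
```

```text
time: 13.78
ee_pos: [0.4219, 0.0073, 0.1562]
tcp_rot: [-179.9, 0.1, -12.3]
wrist_force: [0.5, -0.3, -0.7]
opening: 0.016
grasp_force: 79.4
time: 14.45
ee_pos: [0.4524, 0.1489, 0.1561]
tcp_rot: [-179.9, 0.2, -12.1]
wrist_force: [1.2, 0.3, -0.6]
opening: 0.0163
grasp_force: 79.4
[ 1.8130e+01 -5.8600e+00 -9.0200e+00  8.6950e+01  1.4000e-01 -1.4972e+02]
t 14.45 tcp [0.4524 0.1489 0.1561] [-1.7994e+02  1.6000e-01 -1.2150e+01] F [ 1.17  0.27 -0.61] open 0.0163 grip 79.4
slide [-4.1 -0.1 96.1] yaw 0.006
```

View pics/w3.png

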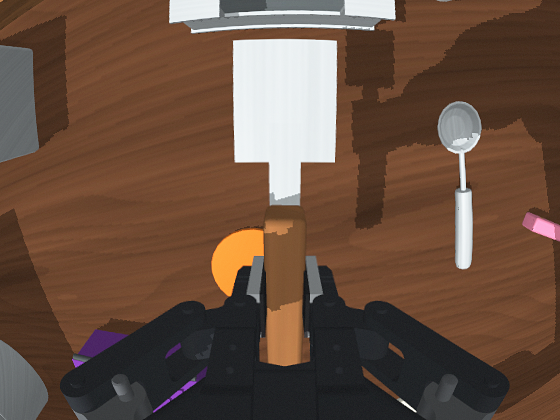

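The tool is level again (roll −179.9°). The box front sits straight ahead of the blade: lid front edge from about (168, 22) to (396, 22), blade tip from (233, 40) to (337, 40). I'll check both positions with rays.

```bash
python3 - <<'E'
from h import *
c=load('w3'); g=c['img'].astype(int).sum(2)
for u in(190,220,280,350,380): print(u,[int(x) for x in g[0:48:2,u]])
print('row10',[int(x) for x in g[12,160:176]],[int(x) for x in g[12,388:402]])
for u,v,z in((168,22,.06),(396,22,.06),(190,32,0),(376,31,0),(233,40,.155),(337,40,.155)): 
    X=wray(c,u,v,z); print(u,v,X.round(4))
y=np.radians(-12.15); o=np.array([.660,.103])
for p in((168,22,.06),(396,22,.06),(233,40,.155),(337,40,.155)):
    d=wray(c,*p)[:2]-o; print(p,(d@[np.cos(y),np.sin(y)]).round(4),(d@[-np.sin(y),np.cos(y)]).round(4))
E
```

```text
190 [708, 706, 706, 715, 706, 712, 711, 710, 712, 718, 358, 371, 378, 397, 243, 196, 323, 234, 242, 246, 241, 244, 233, 227]
220 [253, 233, 236, 250, 281, 301, 294, 299, 299, 361, 378, 370, 379, 357, 743, 435, 229, 242, 250, 228, 233, 227, 236, 238]
280 [347, 361, 353, 344, 339, 463, 730, 517, 378, 380, 381, 379, 571, 760, 229, 229, 240, 235, 233, 287, 735, 723, 723, 724]
350 [713, 711, 714, 716, 713, 707, 714, 726, 291, 389, 390, 395, 379, 758, 427, 144, 149, 160, 160, 155, 162, 157, 148, 143]
380 [707, 707, 713, 705, 713, 710, 706, 711, 715, 346, 293, 150, 209, 237, 240, 201, 155, 153, 157, 148, 160, 153, 148, 140]
row10 [224, 219, 218, 225, 222, 234, 227, 226, 200, 575, 726, 708, 707, 709, 708, 710] [707, 711, 712, 714, 714, 720, 747, 285, 133, 148, 143, 149, 147, 147]
168 22 [0.6159 0.2021 0.06  ]
396 22 [0.5795 0.0352 0.06  ]
190 32 [0.6201 0.201  0.    ]
376 31 [0.5848 0.0331 0.    ]
233 40 [0.5644 0.1467 0.155 ]
337 40 [0.5549 0.1024 0.155 ]
(168, 22, 0.06) -0.064 0.0876
(396, 22, 0.06) -0.0644 -0.0832
(233, 40, 0.155) -0.1026 0.0226
(337, 40, 0.155) -0.1026 -0.0227
```

The rays agree with the estimate to about 2 mm: the tip is at box x = −103 mm, y = 0. I'll descend so the blade is level with the slot's middle (TCP z ≈ 0.0525), then move in.

```bash
H="python3 -m handwheel"
$H '{"gripper":[-1,-1,-1,-1,-1,-1,-1],"slide":[[0,0,20],[0,0,30],[0,0,30],[0,0,18],[0,0,5.5],[0,0,0],[0,0,0]],"yaw":[0,0,0,0,0,0,0]}'
$H '{"gripper":[-1,-1,-1,-1,-1,-1,-1],"slide":[[10,0,0],[10,0,0],[10,0,0],[8,0,0],[8,0,0],[8,0,0],[0,0,0]],"yaw":[0,0,0,0,0,0,0]}'
python3 - <<'E'
from h import *
need([.4484,.1499,.0525],-12.15)
c=shot('side','s1'); im=c['img'][170:320,120:330]; cv2.imwrite('pics/s1c.png',cv2.resize(im[:,:,::-1],None,fx=3.7,fy=3.7,interpolation=cv2.INTER_CUBIC))
E
```

```text
time: 15.08
ee_pos: [0.4528, 0.1478, 0.054]
tcp_rot: [-179.9, 0.1, -12.3]
wrist_force: [0.6, 0.5, -0.9]
opening: 0.0161
grasp_force: 79.4
time: 15.67
ee_pos: [0.5066, 0.1364, 0.0525]
tcp_rot: [-179.9, 0.1, -12.3]
wrist_force: [0.6, -0.7, -0.1]
opening: 0.016
grasp_force: 79.4
t 15.67 tcp [0.5066 0.1364 0.0525] [-1.7992e+02  1.1000e-01 -1.2310e+01] F [ 0.57 -0.69 -0.07] open 0.0160 grip 79.4
slide [-59.7  -0.8   0. ] yaw -0.003
```

View pics/s1c.png

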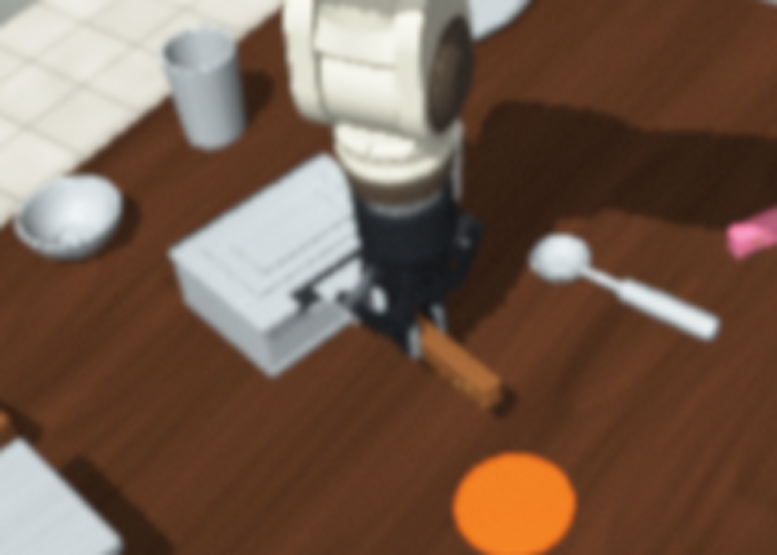

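The crop shows the blade entering the notch at about (330, 285) in free air, with no force. I'll insert 26 mm more, then lever along the hinge arc.

```bash
H="python3 -m handwheel"
$H '{"gripper":[-1,-1,-1,-1,-1,-1],"slide":[[8,0,0],[8,0,0],[6,0,0],[4,0,0],[0,0,0],[0,0,-4]],"yaw":[0,0,0,0,0,0]}'
$H '{"gripper":[-1,-1,-1,-1,-1,-1],"slide":[[0,0,-4.5],[0.4,0,-8.2],[1.2,0,-8.1],[2,0,-7.9],[2.9,0,-7.7],[0,0,0]],"yaw":[0,0,0,0,0,0]}'
python3 - <<'E'
from h import *
need([.4484,.1499,.0525],-12.15)
c=shot('side','s2')
im=c['img'][130:300,120:330]; cv2.imwrite('pics/s2c.png',cv2.resize(im[:,:,::-1],None,fx=3.5,fy=3.5,interpolation=cv2.INTER_CUBIC))
E
```

```text
time: 16.22
ee_pos: [0.5302, 0.131, 0.0559]
tcp_rot: [-180.0, 0.2, -12.3]
wrist_force: [0.2, 0.2, -1.5]
opening: 0.0164
grasp_force: 79.4
time: 16.72
ee_pos: [0.5382, 0.1299, 0.0953]
tcp_rot: [-179.8, -0.0, -12.3]
wrist_force: [1.0, -0.3, -1.0]
opening: 0.0164
grasp_force: 79.3
t 16.72 tcp [0.5382 0.1299 0.0953] [-1.7985e+02 -2.0000e-02 -1.2270e+01] F [ 0.99 -0.31 -0.99] open 0.0164 grip 79.3
slide [-92.   -0.5  42.8] yaw -0.002
```

View pics/s2c.png

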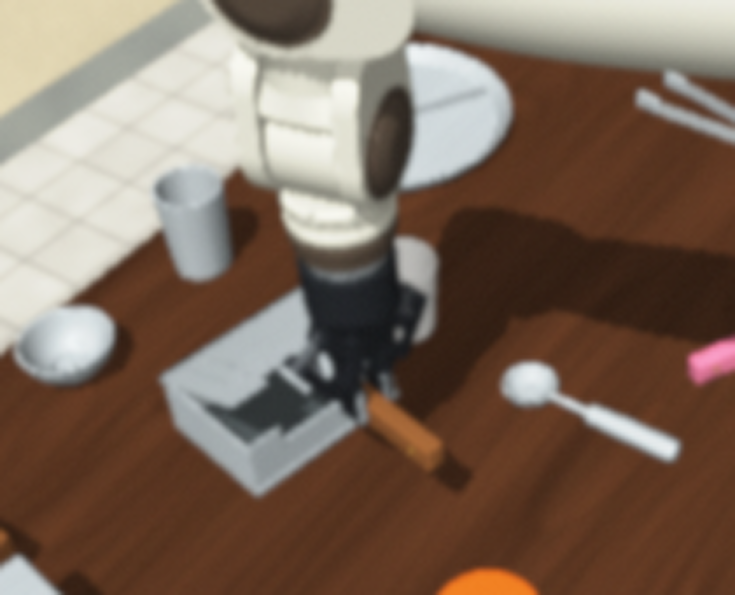

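The box is open: the dark interior shows at (280, 405), with the lid raised above the blade. I'll continue along the arc to about 1.35 rad.

```bash
H="python3 -m handwheel"
$H '{"gripper":[-1,-1,-1,-1,-1,-1],"slide":[[3.5,0,-7.4],[4.3,0,-7],[4.9,0,-6.6],[5.7,0,-5.9],[6.1,0,-5.5],[6.7,0,-4.7]],"yaw":[0,0,0,0,0,0]}'
$H '{"gripper":[-1,-1,-1,-1,-1,-1,-1,-1],"slide":[[4,0,-2.3],[4,0,-2],[4,0,-1.8],[4,0,-1.6],[4,0,-1.4],[3.5,0,-1],[3,0,-0.8],[0,0,0]],"yaw":[0,0,0,0,0,0,0,0]}'
python3 - <<'E'
from h import *
need([.4484,.1499,.0525],-12.15)
c=shot('side','s3')
im=c['img'][100:300,120:330]; cv2.imwrite('pics/s3c.png',cv2.resize(im[:,:,::-1],None,fx=3,fy=3,interpolation=cv2.INTER_CUBIC))
E
```

```text
time: 17.27
ee_pos: [0.5683, 0.1229, 0.1309]
tcp_rot: [-179.9, 0.1, -12.3]
wrist_force: [-2.3, 0.7, -1.0]
opening: 0.0164
grasp_force: 79.3
time: 17.93
ee_pos: [0.594, 0.1172, 0.1409]
tcp_rot: [-179.9, 0.1, -12.3]
wrist_force: [0.1, -0.2, -1.5]
opening: 0.0164
grasp_force: 79.4
t 17.93 tcp [0.594  0.1172 0.1409] [-1.7992e+02  1.0000e-01 -1.2290e+01] F [ 0.11 -0.2  -1.46] open 0.0164 grip 79.4
slide [-149.3   -0.9   88.4] yaw -0.002
```

View pics/s3c.png

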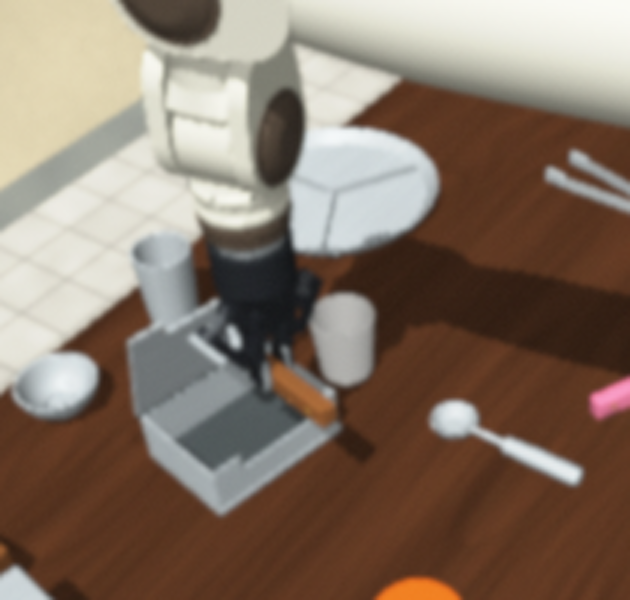

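The lid now stands close to upright, held just above the blade, and the cup at (343, 335) is untouched. I'll withdraw straight back and work out a clear place to set the turner down.

```bash
H="python3 -m handwheel"
$H '{"gripper":[-1,-1,-1,-1,-1,-1,-1,-1],"slide":[[-4,0,0],[-12,0,0],[-25,0,0],[-30,0,0],[-30,0,0],[-30,0,0],[-25,0,0],[0,0,0]],"yaw":[0,0,0,0,0,0,0,0]}'
python3 - <<'E'
from h import *
c=shot('top','t4')
for n,u,v in(('tip',155,187),('grasp',155,225),('tail',155,254),('disc',195,248),('discleft',179,248),('purple near',133,269),('knobbox corner',127,188),('box corner',190,168)): print(n,plane(c,u,v,0).round(3))
g=plane(c,155,225,0); need([g[0],g[1],.0037],-12.3)
cv2.imwrite('pics/t4c.png',cv2.resize(c['img'][60:330,60:420,::-1],None,fx=2,fy=2,interpolation=cv2.INTER_CUBIC))
E
```

```text
time: 18.65
ee_pos: [0.4373, 0.1511, 0.1418]
tcp_rot: [-179.9, 0.2, -12.2]
wrist_force: [0.4, 0.3, -1.7]
opening: 0.0163
grasp_force: 79.4
tip [0.565 0.315 0.   ]
grasp [0.45  0.316 0.   ]
tail [0.362 0.316 0.   ]
disc [0.377 0.195 0.   ]
discleft [0.379 0.243 0.   ]
purple near [0.319 0.382 0.   ]
knobbox corner [ 0.565  0.401 -0.   ]
box corner [0.621 0.208 0.   ]
t 18.70 tcp [0.4393 0.1509 0.1419] [-1.7988e+02  6.0000e-02 -1.2190e+01] F [ 0.59  0.08 -0.38] open 0.0163 grip 79.4
slide [ -24.6 -163.1  138.2] yaw 0.002
```

View pics/t4c.png

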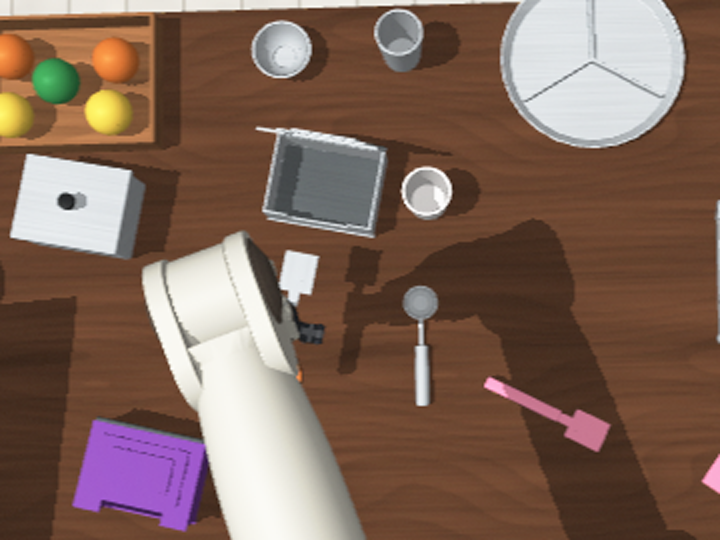

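The top view shows the lid standing near upright by itself at the box's rear, the box interior open at (325, 190), the cup unmoved, and the turner clear in front. There is bare table to the left, around world (0.45, 0.316), so I'll go there and come down.

```bash
H="python3 -m handwheel"
$H '{"gripper":[-1,-1,-1,-1,-1,-1,-1,-1],"slide":[[-3,-15,0],[-3,-22,0],[-3,-24,0],[-3,-24,0],[-3,-24,0],[-3,-22,0],[-3,-20,0],[-3,-12,0]],"yaw":[0,0,0,0,0,0,0,0]}'
$H '{"gripper":[-1,-1,-1,-1,-1,-1,-1,-1],"slide":[[0,0,0],[0,0,20],[0,0,30],[0,0,30],[0,0,25],[0,0,15],[0,0,8],[0,0,0]],"yaw":[0,0,0,0,0,0,0,0]}'
python3 - <<'E'
from h import *
print(sensors.get_obs()['q'].round(1))
need([.45,.316,.0037],-12.2)
E
```

```text
time: 19.37
ee_pos: [0.4527, 0.3166, 0.141]
tcp_rot: [-179.9, 0.1, -12.2]
wrist_force: [1.1, -0.7, -0.9]
opening: 0.0164
grasp_force: 79.4
time: 20.03
ee_pos: [0.4513, 0.3139, 0.0119]
tcp_rot: [180.0, 0.2, -12.3]
wrist_force: [-0.4, -0.5, -0.5]
opening: 0.0168
grasp_force: 79.4
[ 3.470e+01  6.700e+00 -1.240e+01  7.100e+01  1.000e-01 -1.329e+02]
t 20.03 tcp [0.4513 0.3139 0.0119] [179.96   0.23 -12.31] F [-0.4  -0.54 -0.46] open 0.0168 grip 79.4
slide [-1.7 -1.8  8.2] yaw -0.002
```

```bash
H="python3 -m handwheel"
$H '{"gripper":[-1,-1,-1,-1,-1],"slide":[[0,0,3],[0,0,2],[0,0,1.5],[0,0,0],[0,0,0]],"yaw":[0,0,0,0,0]}'
$H '{"gripper":[-1,-1,-1],"slide":[[0,0,1],[0,0,0],[0,0,0]],"yaw":[0,0,0]}'
$H '{"gripper":[-1,-1,-1],"slide":[[0,0,0.7],[0,0,0],[0,0,0]],"yaw":[0,0,0]}'
```

```text
time: 20.45
ee_pos: [0.4522, 0.3154, 0.0076]
tcp_rot: [-179.9, 0.1, -12.3]
wrist_force: [1.4, -0.6, -0.9]
opening: 0.0159
grasp_force: 79.4
time: 20.7
ee_pos: [0.4519, 0.3152, 0.0061]
tcp_rot: [-179.9, 0.1, -12.3]
wrist_force: [0.1, -0.3, -0.6]
opening: 0.0163
grasp_force: 79.4
time: 20.95
ee_pos: [0.4519, 0.3152, 0.0053]
tcp_rot: [-179.9, 0.1, -12.3]
wrist_force: [-0.2, 0.6, -2.0]
opening: 0.0166
grasp_force: 79.4
```

```bash
H="python3 -m handwheel"
$H '{"gripper":[-1,-1,-1],"slide":[[0,0,0.7],[0,0,0],[0,0,0]],"yaw":[0,0,0]}'
$H '{"gripper":[-1,-1,-1],"slide":[[0,0,0.7],[0,0,0],[0,0,0]],"yaw":[0,0,0]}'
$H '{"gripper":[-1,-1,-1],"slide":[[0,0,0.6],[0,0,0],[0,0,0]],"yaw":[0,0,0]}'
```

```text
time: 21.2
ee_pos: [0.4519, 0.3152, 0.0046]
tcp_rot: [-179.9, 0.1, -12.3]
wrist_force: [-0.0, -0.5, -0.9]
opening: 0.0162
grasp_force: 79.4
time: 21.45
ee_pos: [0.4519, 0.3152, 0.0039]
tcp_rot: [-179.9, 0.1, -12.3]
wrist_force: [0.8, 0.1, -1.4]
opening: 0.0164
grasp_force: 79.4
time: 21.7
ee_pos: [0.452, 0.3153, 0.0036]
tcp_rot: [-179.9, 0.1, -12.3]
wrist_force: [-1.1, -0.8, 3.1]
opening: 0.0164
grasp_force: 79.7
```

The turner touches the table at TCP z = 0.0036 with 3 N upward force. I'll ease the grip, open, and rise.

```bash
H="python3 -m handwheel"
$H '{"gripper":[-1,-1],"slide":[[0,0,0],[0,0,0]],"yaw":[0,0]}' 20
$H '{"gripper":[-0.3,-0.1,0.1,0.1,0.1,0.1],"slide":[[0,0,0],[0,0,0],[0,0,0],[0,0,0],[0,0,0],[0,0,0]],"yaw":[0,0,0,0,0,0]}'
$H '{"gripper":[0.1,0.1,0.1,0.1,0.1,0.1,0.1,0.1],"slide":[[0,0,-10],[0,0,-20],[0,0,-30],[0,0,-30],[0,0,-30],[0,0,-30],[0,0,-20],[0,0,0]],"yaw":[0,0,0,0,0,0,0,0]}'
$H '{"gripper":[0.1,0.1,0.1,0.1,0.1,0.1],"slide":[[-20,0,0],[-30,0,0],[-30,0,0],[-30,0,0],[-20,0,0],[0,0,0]],"yaw":[0,0,0,0,0,0]}'
python3 - <<'E'
from h import *
c=shot('side','s5'); d=shot('top','t5')
a=cv2.resize(c['img'][120:420,0:400,::-1],(400,300)); b=d['img'][60:360,60:460,::-1]
cv2.imwrite('pics/f.png',np.hstack([a,b]))
E
```

```text
time: 21.87
ee_pos: [0.452, 0.3153, 0.0037]
tcp_rot: [-179.9, 0.1, -12.3]
wrist_force: [-1.9, -1.5, 5.0]
opening: 0.0164
grasp_force: 80.0
time: 22.37
ee_pos: [0.4519, 0.3152, 0.0032]
tcp_rot: [-179.9, 0.1, -12.3]
wrist_force: [-0.0, -0.2, 0.3]
opening: 0.0467
grasp_force: 0.0
time: 23.03
ee_pos: [0.4536, 0.3158, 0.1793]
tcp_rot: [-179.6, -0.2, -12.3]
wrist_force: [0.8, 1.4, 0.3]
opening: 0.0466
grasp_force: 0.0
time: 23.53
ee_pos: [0.3224, 0.3429, 0.1743]
tcp_rot: [-179.9, 0.2, -12.1]
wrist_force: [1.4, 0.1, -0.0]
opening: 0.0468
grasp_force: 0.0
```

View pics/f.png

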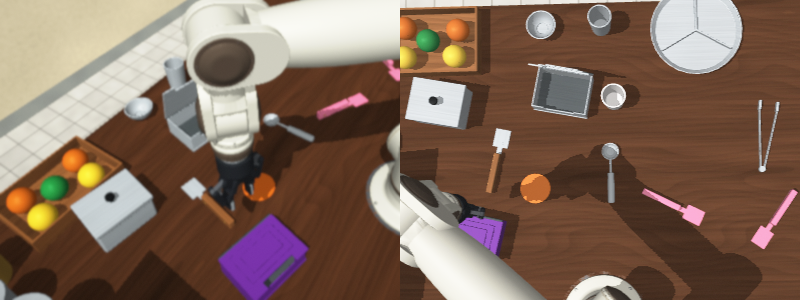

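The combined picture shows the turner flat on bare table at (497, 160) in the right half and the lid standing near upright at (562, 70). The cup is still in place at (613, 96), and the gripper is clear and touching nothing. I'll hand it in.

```bash
python3 -c "
from workcell import ticket
print(ticket.job_done())"
```

```text
the job is handed in; nothing more can be done
None
```

The job is handed in: the lid was levered to near upright and stays there, the turner lies on bare table, and the cup was left where it stood; it took about 24 s of the 54 s allowed, and no verdict came back.

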